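# Set a bar to length in the drilling jig

### The job

Get the bar ready for drilling in the jig: swing the flip stop down until it rests fully in the bar's path, then bring the bar against the fence and slide it along until its end bears firmly on the stop's screw, yet without pushing the lightly clamped stop out of its set position. Then swing the cam lever all the way round so that it clamps the bar there, and leave everything else on the bench where it is.

Things in the scene. Friction and masses are not known exactly. Their poses are not given: they have to be found in the camera images.
- jig: Drilling jig, fixed: dark base plate 134 x 300 x 12 mm, spanning x = -59 to 75, y = -150 to 150, z = 0 to 12 mm from this origin; y runs along the fence towards the stop, x away from the operator. A bracket with a drill bush hangs over the bar's path at y = 15 to 49 mm, x = -10 to 72 mm, z = 42 to 64 mm; the bar passes under it.
- fence_face (a point): Middle of the face of the aluminium fence, which stands on the jig's plate at jig x = 25 to 50 mm and along its whole 300 mm length, top at z = 44 mm. The bar goes against this face from the operator's side (-x).
- bar: The bar: loose aluminium flat, 30 (x) x 120 (y) x 20 (z) mm, 0.14 to 0.28 kg, one drilled hole near its -y end; origin at the centre of its underside, +y end towards the stop. It starts on the jig's plate, off the fence and askew, its +y end short of the cam. Friction about 0.6. Flush on the fence its origin is at x = 10, z = 12 mm in the jig's frame.
- carriage_top (a point): Point on the stop's carriage, the 36 mm long aluminium block held on the fence by a black knob behind: on its top face, mid-length, 10.5 mm above the fence, at jig x = 28 mm. The knob is only nipped up: pushed along the fence with more than 7.5 N the carriage slips and its setting is lost. The bar is well seated when it presses on the screw with 5 to 6.5 N (its own drag comes on top).
- flag_top (a point): Point on the dark L-shaped flip stop, on the outer face of its arm 28 mm from the hinge (arm 44 mm long). The stop is 12.5 mm thick along the fence; its hinge pin runs along jig y at jig x = 40, z = 62.5 mm. Down, this point is at jig x = 12, z = 70.5 mm. Raised, the arm stands about upright over the fence, up to 115 mm high: push it over from behind towards the operator, then press it down.
- flag_leg (a point): Point on the flip stop's leg (26 mm wide, hangs into the bar's path when down, to 6 mm above the plate), on its face towards the bar. A brass micro-adjust screw, 9 mm thick, comes out of the face here, level with the middle of the bar's end when down. The bar stops on its tip, 3 to 25 mm proud of the face: how far is set by chance and not reported, so feel for it.
- cam (a joint): Cam lever's angle in rad, growing counter-clockwise seen from above: 0 = open, 1.6 = home at its end stop, bar clamped. It meets a bar flush on the fence at about 1.2 rad and then turns stiffer (a few N at the knob); it stays where it is left.
- cam_knob (a point): Middle of the upright black knob at the end of the cam lever, 48 mm above the table; the knob is 13 mm thick at its foot to 18 mm near the top, its top at z = 64.5 mm; it runs on a circle of 55 mm radius about cam_pivot. The lever rod below it is at z = 34.5 mm, 8.4 mm thick.
- cam_pivot (a point): Foot of the cam's pivot, on the jig's plate at jig x = -26, y = 24 mm. The cam is a steel disc of 16 mm radius set 5 mm off the pivot, z = 14 to 30 mm, on the operator's side of the bar; open, it leaves a bar about 5 mm of play off the fence.
- stop_flag (a joint): Flip stop's hinge angle in rad: 0 = fully down in the bar's path on its rest, about 1.5 = arm upright (it starts between 1.3 and 1.75). A friction washer (0.06 N m) holds it wherever it is left.
- bearing: bystander: steel ball bearing 40 x 40 x 12 mm in front of the jig; origin centre of its underside
- star_knob: bystander: black star knob 34 x 34 x 27 mm behind the jig; origin centre of its underside
- offcut: bystander: short aluminium offcut 30 x 42 x 20 mm behind the jig, not the bar to be clamped; origin centre of its underside
- crimp_die: bystander: grey stepped round die 44 x 44 x 34 mm on the tool mat; origin centre of its underside
There are look-alikes about, which are no part of the job. Of the things that look like the bar, the larger one is meant.

How it is judged:
On the way, in this order (a step that is already met when the one before it is completed fails the run):
1. the flip stop is fully down (value of joint stop_flag below 0.06 rad), for 0.2 s.
2. with the stop down, the bar's end is pressed on the stop's screw with at least 4 N, before it is clamped (value of joint stop_flag below 0.06 rad and contact force between bar and stop_screw_c0 above 4 N and value of joint cam below 1 rad), for 0.2 s.
At the end, for the whole second after the job is handed in: The stop is down (under 0.06 rad), the bar lies on the plate flush with the fence (1.5 mm, 0.03 rad), its end within 1.5 mm of the stop's screw, the cam lever is home (over 1.45 rad) and bears on the bar with over 3 N, and all is at rest (value of joint stop_flag below 0.06 rad and y of stop_screw_c0 in the frame of bar between 0.0815 and 0.0845 m and x of bar in the frame of jig between 0.0085 and 0.0115 m and z of bar in the frame of jig between 0.0105 and 0.0135 m and angle between the y axis of bar and the y axis of jig, either way round below 0.03 rad and value of joint cam above 1.45 rad and contact force between bar and cam above 3 N and linear speed of bar below 0.01 m/s); the robot touches nothing.
It fails at once if the stop's carriage is shifted along the fence by more than 1.5 mm (distance of carriage_top from where it was at the start of the episode above 0.0015 m).
It fails at once if a loose bystander (bearing, star knob, offcut or die) is moved by more than 20 mm (distance of any of bearing, star_knob, offcut, crimp_die from where it was at the start of the episode above 0.02 m).
It also fails if it takes over 72 s, if anything falls off the work surface, if the arm or the gripper's body presses on something with over 40 N, if the wrist force passes 120 N, or if a joint passes its speed limit or range.

### The arm

A 7-joint arm with a two-finger parallel gripper is mounted at the origin on a cart in front of the work surface, level with it; the furniture and walls round the work are solid. World frame = base frame: x ahead of the robot, y to its left, z up, the work surface at z = 0. Lengths are in m, angles in rad, forces in N, time in s.
With the tool pointing down it reaches from about 0.425 to 0.825 m from the base axis. Payload 3.6 kg.
Tool frame: the origin (TCP) lies midway between the tips of the shut fingers; the grasp point (between the pads) lies 19 mm behind it; z points along the fingers, y is the line along which they close (so a half turn about z gives the same grasp; the last joint's range is limited). The gripper opens to 85 mm and grips with 20 to 120 N. Pads are 22 mm wide; open, the fingers measure 114 mm over their backs; the gripper's body (76 mm by 85 mm) begins 54 mm behind the grasp point. The pads swing forward as they close: fully open they stand 13 mm farther back than shut.
Start: joints at [1.23, 0.615, -0.013, 1.423, 0.008, 1.103, -0.04], TCP at [0.201, -0.618, 0.231] pointing down, gripper open.
Joint ranges: [-3.12, 3.12], [-0.3, 2.06], [-1.34, 1.32], [0.26, 2.42], [-1.36, 4.5], [0.01, 1.98], [-2.84, 2.84]. Speed limits (rad/s): [2.79, 2.79, 3.14, 3.14, 3.14, 3.14, 3.14].

### API

Orientations are given as a 3x3 rotation matrix whose columns are the frame's x, y, z axes.
In Python, from bench import bot gives the robot as it stands.
- The arm moves only by the tool carry_out, never from a script. Its argument "targets" is a list of rows, each a list of 3 entries, a list of its own where there are three numbers: the shift along the tool's x, y, z in mm, then the turn, a rotation vector about the tool's x, y, z in degrees, then the closure, from -1 (fully open) to 1 (shut), so that 0 is half open. In form: [[[dx, dy, dz], [wx, wy, wz], fingers], ...]. A call has 1 to 12 rows; each row shifts and turns the commanded pose from where the row before left it, along the tool's axes as they then stand; what a row does not reach is not made up. A row lasts 1/8 s, in which the tool goes at most 62.5 mm and 10.7 degrees, less where a joint would pass 70% of its speed; a pose out of reach is approached as far as the arm can. A call with a gripper value outside its range is refused whole. The fingers move at their own pace and stop on an object; "force" is the grip in N (left out, the last holds). Time passes only in rows, so rows that do not move let the fingers close. It gives the time, the measured TCP pose, the force, the opening and the grip force at its end, in the units of the state.
- bot.read_state(): the state, without advancing time (a new reading comes with each control period).
- bot.grab_frame(name): name is "side" or "top" or "wrist"; returns a dict with "frame" (480x640x3 uint8, red, green, blue), "depth" (480x640 float32, m along the optical axis (not along the pixel's ray), 0 where there is no reading), "K" (3x3 intrinsics, pixels), "dist" ([k1, k2, p1, p2, k3] as OpenCV has them; the pictures are not rectified), "rvec" (rotation vector, rad) and "tvec" (3), from world to camera coordinates, as OpenCV has them. Camera axes: x right, y down, z forward; pixel columns grow to the right and rows downward; lengths in m; the calibration is good to about 2 mm. A picture is of the moment at which its call begins.
- bot.hand_in(): hands the job in; it is judged then, once.
The state is a dict: "clock": time; "joint_positions": joint angles; "qvel": joint speeds; "joint_torque": joint torques, N m; "tcp_pos": TCP position; "tool_rot": TCP orientation; "wrist_force": force on the tool from outside, world axes, zero at the start; "wrist_torque": the same for the moment, N m; "width": opening from 0.0 (shut) to 1.0 (fully open); "grip_force": force on a finger pad.
Only numpy, scipy, OpenCV 4.12 (cv2) and the standard library are available. Lean on these libraries where they do the work, as an engineer would, in place of code of your own. Each camera call takes 0.05 s, during which the arm holds its last target. There are 200 camera calls.

## Working session

There is one attempt and no reset: what is moved stays moved. The work goes in short steps, Python scripts to look and compute and a tool call to move; the robot and the scene stay as the last step left them, time stands still between calls to the robot, and variables do not carry over. Pictures are saved under pics/ and viewed, at most 10 in all, crops included, and the job is handed in when it is done.

Besides the shell and the picture viewer there is one more tool, called in YAML: its name, and indented under it one key for each argument. carry_out: Moves the arm, as the interface text tells. Its arguments: {"type":"object","properties":{"targets":{"type":"array"},"force":{"type":"number"}},"required":["targets"]}

```bash
ls; mkdir -p pics; cat > h.py <<'E'
import numpy as np, cv2
from bench import bot
def grab(n):
    f=bot.grab_frame(n); f['R']=cv2.Rodrigues(np.array(f['rvec'],float))[0]; f['t']=np.array(f['tvec'],float).ravel(); return f
def ray(f,uv):
    p=cv2.undistortPoints(np.array(uv,float).reshape(-1,1,2),f['K'],f['dist']).reshape(-1,2)
    d=np.c_[p,np.ones(len(p))]
    return -f['R'].T@f['t'], d@f['R']
def plane(f,uv,z):
    o,d=ray(f,uv); return o+d*((z-o[2])/d[:,2])[:,None]
def deproj(f,uv):
    o,d=ray(f,uv); uv=np.array(uv,int).reshape(-1,2)
    return o+d*f['depth'][uv[:,1],uv[:,0]][:,None]
def proj(f,P):
    return cv2.projectPoints(np.array(P,float).reshape(-1,1,3),f['rvec'],f['tvec'],f['K'],f['dist'])[0].reshape(-1,2)
def save(f,n): cv2.imwrite('pics/'+n,f['frame'][:,:,::-1])
E
python3 - <<'E'
from h import *
np.set_printoptions(precision=4,suppress=True)
for n in('top','side'):
    f=grab(n); save(f,n+'0.png'); np.savez(n+'0.npz',**f); print(n,-f['R'].T@f['t'],f['R'][2])
s=bot.read_state(); print(s)
E
```

```text
pics
top [ 0.5855 -0.057   0.9434] [ 0.0682 -0.0248 -0.9974]
side [ 0.7051 -0.8709  0.412 ] [-0.0946  0.9162 -0.3894]
{'clock': 0.1, 'joint_positions': array([ 1.2295,  0.6159, -0.0126,  1.4248,  0.0081,  1.1034, -0.0404]), 'qvel': array([-0.0012, -0.002 ,  0.001 , -0.0025,  0.0003,  0.0016, -0.0006]), 'joint_torque': array([  0.0009, -47.0385,   0.2602, -17.1569,   0.0101,   0.0059,
        -0.    ]), 'tcp_pos': array([ 0.2011, -0.6174,  0.2302]), 'tool_rot': array([[ 0.9508,  0.3097, -0.0008],
       [ 0.3097, -0.9508,  0.0023],
       [-0.    , -0.0024, -1.    ]]), 'wrist_force': array([ 0.3605, -0.0039, -1.0895]), 'wrist_torque': array([-0.0452, -0.0201,  0.0443]), 'grip_force': 0.0, 'width': 1.0014102662560846}
```

View pics/top0.png

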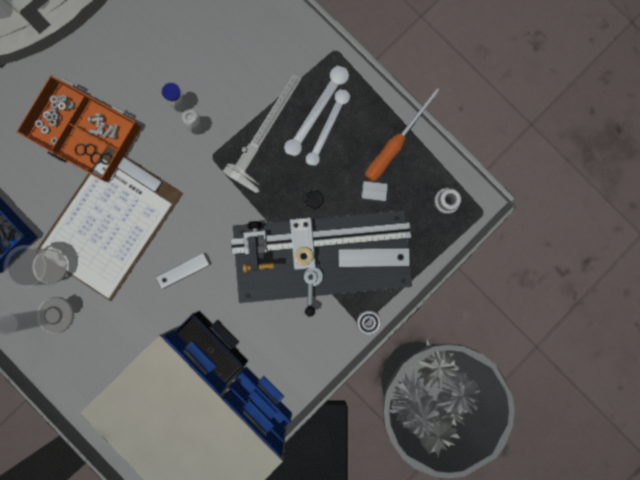

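View pics/side0.png

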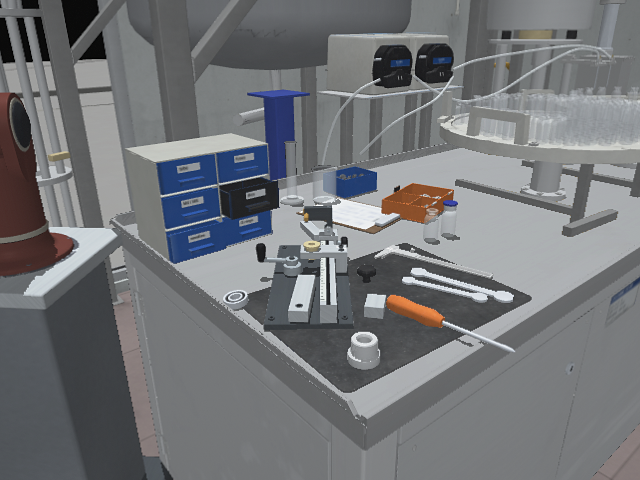

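The top view shows the jig at (322,257), with its stop at the left end (255,238), the bracket at (302,243), the cam pivot at (313,275) and the knob at (310,311). The side view shows the same scene from the jig's -y end. Bar candidates are the flat on the jig plate (373,258), the flat on the table (184,270) and the offcut (374,190). The one at (373,258) fits: it's larger, on the plate, with its hole at the -y end. I'll confirm this in a crop and measure the jig.

```bash
python3 - <<'E'
from h import *
np.set_printoptions(precision=4,suppress=True)
f=dict(np.load('top0.npz')); im=f['frame']
c=im[195:325,220:420]; cv2.imwrite('pics/crop1.png',cv2.resize(c,None,fx=4,fy=4,interpolation=cv2.INTER_CUBIC)[:,:,::-1])
print('plate corners',plane(f,[[238,304],[411,286],[409,211],[233,236]],.012))
hsv=cv2.cvtColor(im,cv2.COLOR_RGB2GRAY)
for name,(x0,y0,x1,y1) in dict(bar=(335,246,411,272),dec=(150,248,215,292)).items():
    m=(hsv[y0:y1,x0:x1]>170).astype(np.uint8); cs=cv2.findContours(m,0,2,offset=(x0,y0))[0]; k=max(cs,key=cv2.contourArea)
    b=cv2.boxPoints(cv2.minAreaRect(k)); P=plane(f,b,.032 if name=='bar' else .02); print(name,b,P,P.mean(0),np.linalg.norm(P[0]-P[1]),np.linalg.norm(P[1]-P[2]))
for n,uv in dict(bracket=(302,225),fence=(380,233),bar=(360,258),knob=(310,311),cam=(313,276),carr=(255,240)).items(): print(n,deproj(f,[uv]))
E
```

```text
plate corners [[ 0.5189  0.0609  0.012 ]
 [ 0.55   -0.2364  0.012 ]
 [ 0.68   -0.234   0.012 ]
 [ 0.6352  0.0708  0.012 ]]Traceback (most recent call last):
  File "<stdin>", line 8, in <module>
ValueError: max() iterable argument is empty
```

View pics/crop1.png

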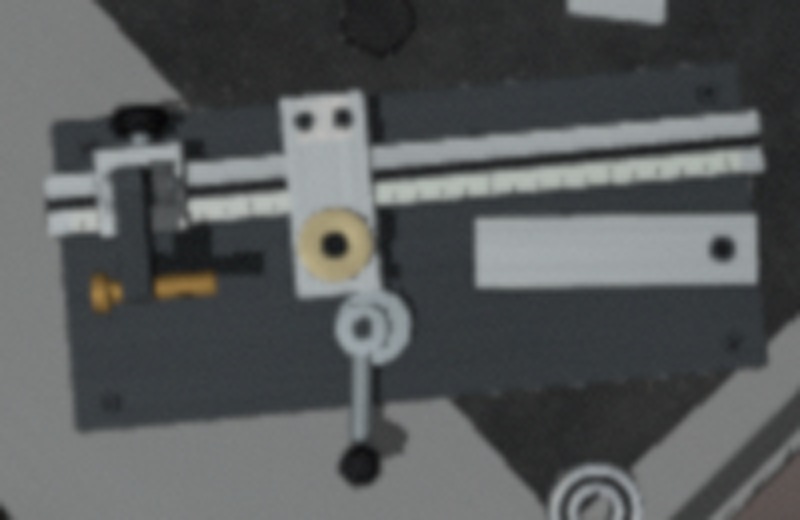

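The crop confirms that the larger flat is on the plate, at crop (615,250), with its hole at (722,248) near the -y end, so that is the bar. The flip stop is upright over the fence at (133,210), its brass screw points to -y with its tip at (215,285), and the cam knob is at (360,465). Next I'll measure these from depth by height.

```bash
python3 - <<'E'
from h import *
np.set_printoptions(precision=4,suppress=True)
f=dict(np.load('top0.npz'))
vv,uu=np.mgrid[195:330,215:425]; uv=np.c_[uu.ravel(),vv.ravel()]
P=deproj(f,uv); G=f['frame'][uv[:,1],uv[:,0]].astype(int)
def rect(m,n):
    im=np.zeros((480,640),np.uint8); im[uv[m][:,1],uv[m][:,0]]=1
    k,l,s,c=cv2.connectedComponentsWithStats(im)
    i=1+np.argmax(s[1:,4]); mm=m&(l[uv[:,1],uv[:,0]]==i)
    r=cv2.minAreaRect((P[mm][:,:2]*1000).astype(np.float32)); print(n,mm.sum(),r,'z',np.median(P[mm][:,2])); return mm
z=P[:,2]
rect((z>.006)&(z<.017),'plate')
rect((z>.039)&(z<.048),'fence')
rect((z>.027)&(z<.037)&(uv[:,0]>330),'bar')
rect((z>.058)&(z<.069),'bracket')
b=(G[:,0]>110)&(G[:,2]<70)&(uv[:,0]<285); print('brass',b.sum())
for p,q in zip(P[b],uv[b]): print(q,p)
m=(z>.075); print('high',m.sum(),P[m].min(0),P[m].max(0))
m=rect((z>.055)&(uv[:,1]>300)&(uv[:,1]<320),'knob'); print(P[m].mean(0))
fr=f['frame'].astype(int).sum(2)
E
```

```text
plate 3317 ((582.2022094726562, -148.90994262695312), (85.11864471435547, 171.5439910888672), 5.424693584442139) z 0.011549057433901888
fence 1457 ((637.3277587890625, -147.04177856445312), (25.204479217529297, 164.96336364746094), 5.480103492736816) z 0.04374626207712018
bar 1243 ((598.74365234375, -168.69483947753906), (28.84723663330078, 119.1510238647461), 0.15372033417224884) z 0.03160729902438164
bracket 222 ((600.8206787109375, -50.62989807128906), (27.70334243774414, 28.770769119262695), 45.16972351074219) z 0.06310082124919741
brass 78
[270 264] [0.5872 0.001  0.0961]
[271 264] [ 0.5872 -0.0003  0.093 ]
[272 264] [ 0.5872 -0.002   0.0941]
[244 265] [0.5855 0.0415 0.097 ]
[260 265] [0.5855 0.0165 0.0969]
[261 265] [0.5856 0.0152 0.0949]
[262 265] [0.5856 0.0138 0.0928]
[263 265] [0.5856 0.0119 0.0964]
[264 265] [0.5856 0.0106 0.0937]
[265 265] [0.5856 0.0089 0.0955]
[266 265] [0.5856 0.0074 0.0938]
[267 265] [0.5856 0.006  0.0925]
[268 265] [0.5856 0.0041 0.0964]
[269 265] [0.5856 0.0028 0.0935]
[270 265] [0.5856 0.0012 0.0934]
[271 265] [ 0.5856 -0.0005  0.0951]
[272 265] [ 
[... 1570 characters left out ...]
5809 0.0151 0.0953]
[262 268] [0.5809 0.0138 0.0924]
[263 268] [0.5809 0.0121 0.0935]
[243 269] [0.5793 0.0426 0.1   ]
[244 269] [0.5793 0.0411 0.0995]
[245 269] [0.5792 0.04   0.0953]
[246 269] [0.5793 0.038  0.0993]
[248 269] [0.5793 0.0352 0.097 ]
[249 269] [0.5792 0.0339 0.0944]
[243 270] [0.5777 0.0428 0.0979]
[244 270] [0.5777 0.0411 0.0994]
[245 270] [0.5777 0.0397 0.0981]
[246 270] [0.5777 0.0383 0.0964]
[244 271] [0.5761 0.0413 0.0978]
[245 271] [0.5761 0.04   0.0955]
high 667 [ 0.4855 -0.057   0.0761] [0.6305 0.0864 0.9434]
knob 91 ((510.9681701660156, -61.17491912841797), (16.457366943359375, 14.630444526672363), 0.23976904153823853) z 0.06273768794718027
[ 0.5111 -0.0611  0.0624]
```

The jig origin is at about (593.6, -83.4) mm with a yaw of 5.5°. In the jig frame the bar is at (-3, -85) and turned -5.3°, the screw tip is at y≈80, and the flag is at y≈110. I'll align the tool with the jig, shut the fingers and travel to behind the flag.

carry_out:
  targets:
    - [[0, 0, 0], [0, 0, 6.3], 1]
    - [[0, 0, 0], [0, 0, 6.3], 1]
    - [[30, -34, 0], [0, 0, 0], 1]
    - [[30, -34, 0], [0, 0, 0], 1]
    - [[30, -34, 0], [0, 0, 0], 1]
    - [[30, -34, 0], [0, 0, 0], 1]
    - [[30, -34, 0], [0, 0, 0], 1]
    - [[30, -34, 0], [0, 0, 0], 1]
    - [[30, -34, 0], [0, 0, 0], 1]
    - [[30, -34, 0], [0, 0, 0], 1]
    - [[30, -34, 0], [0, 0, 0], 1]
    - [[30, -34, 0], [0, 0, 0], 1]
  force: 60

```text
clock: 1.6
tcp_pos: [0.4682, -0.2498, 0.231]
tool_rot: [[0.996, 0.095, -0.001], [0.095, -0.996, 0.0], [-0.001, -0.0, -1.0]]
wrist_force: [1.3, -0.0, -0.5]
width: -0.003
grip_force: 0.0
```

```bash
cat >> h.py <<'E'
th=np.radians(5.48); O=np.array([.5936,-.0834,0])
Rj=np.array([[np.cos(th),-np.sin(th),0],[np.sin(th),np.cos(th),0],[0,0,1]])
def jig(p): return (np.asarray(p)-O)@Rj*1000
def st():
    np.set_printoptions(precision=2,suppress=True)
    s=bot.read_state(); R=Rj.T@s['tool_rot']
    print('t',s['clock'],'tcp jig',jig(s['tcp_pos']),'F',s['wrist_force']@Rj,'xax',R[:,0],'z',R[:,2],'w',s['width'])
E
python3 -c "
from h import *
st()
f=dict(np.load('side0.npz')); f2=dict(np.load('top0.npz'))
for g in (f,f2):
  print(proj(g,[O+Rj@np.array(p)/1000 for p in [(-59,-150,12),(75,-150,12),(-59,150,12),(25,-150,44),(-26,24,34)]]).round())"
```

```text
t 1.6 tcp jig [-140.76 -153.63  230.99] F [ 1.31 -0.13 -0.47] xax [ 1. -0. -0.] z [-0.  0. -1.] w -0.002654609402295756
[[263. 323.]
 [353. 323.]
 [279. 244.]
 [319. 304.]
 [291. 260.]]
[[412. 286.]
 [404. 210.]
 [238. 303.]
 [411. 237.]
 [310. 277.]]
```

carry_out:
  targets:
    - [[33, -38, 0], [0, 0, 0], 1]
    - [[33, -38, 0], [0, 0, 0], 1]
    - [[33, -38, 0], [0, 0, 0], 1]
    - [[33, -38, 0], [0, 0, 0], 1]
    - [[33, -38, 0], [0, 0, 0], 1]
    - [[33, -38, 0], [0, 0, 0], 1]
    - [[28, -36, 0], [0, 0, 0], 1]
    - [[0, 0, 45], [0, 0, 0], 1]
    - [[0, 0, 45], [0, 0, 0], 1]
    - [[0, 0, 44], [0, 0, 0], 1]
    - [[0, 0, 0], [0, 0, 0], 1]

```text
clock: 2.98
tcp_pos: [0.664, 0.0329, 0.0929]
tool_rot: [[0.995, 0.095, -0.011], [0.095, -0.995, -0.001], [-0.011, -0.0, -1.0]]
wrist_force: [-0.4, 0.0, -0.2]
width: -0.001
grip_force: 0.0
```

```bash
python3 -c "
from h import *
st()
f=grab('side'); cv2.imwrite('pics/s1.png',cv2.resize(f['frame'][150:350,220:420],None,fx=3,fy=3)[:,:,::-1])"
```

```text
t 2.975 tcp jig [ 81.2  109.06  92.89] F [-0.41  0.08 -0.22] xax [ 1.   -0.   -0.01] z [-0.01  0.   -1.  ] w -0.0014063798578862823
```

View pics/s1.png

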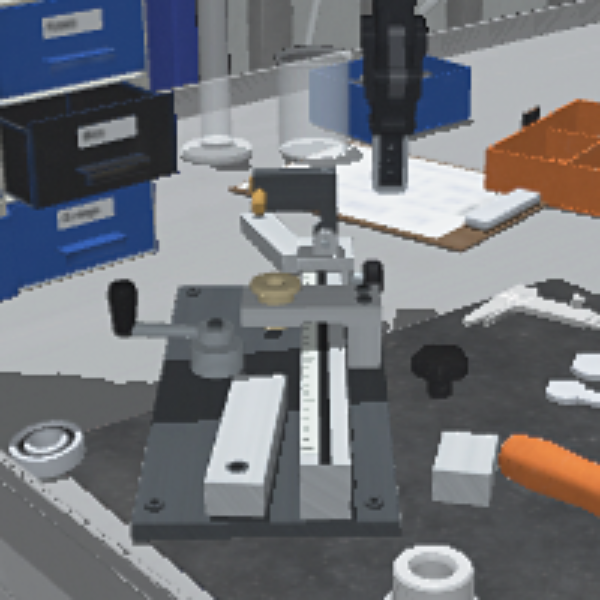

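The fingers are behind the flag, at (390,190) in the crop, with the upright arm at (325,205). I'll push it over along the hinge arc.

carry_out:
  targets:
    - [[-8, 0, 0], [0, 0, 0], 1]
    - [[-8, 0, 0], [0, 0, 0], 1]
    - [[-8, 0, 0], [0, 0, 0], 1]
    - [[-5, 0, 0], [0, 0, 0], 1]
    - [[-5, 0, 0], [0, 0, 0], 1]
    - [[-5, 0, 1], [0, 0, 0], 1]
    - [[-4.5, 0, 2.5], [0, 0, 0], 1]
    - [[-4.5, 0, 2.5], [0, 0, 0], 1]
    - [[-4, 0, 3], [0, 0, 0], 1]
    - [[-3, 0, 3], [0, 0, 0], 1]
    - [[-3, 0, 3], [0, 0, 0], 1]

```text
clock: 4.4
tcp_pos: [0.6093, 0.0276, 0.082]
tool_rot: [[0.995, 0.095, -0.001], [0.095, -0.995, -0.0], [-0.001, -0.0, -1.0]]
wrist_force: [1.4, -0.7, 1.8]
width: 0.002
grip_force: 0.9
```

```bash
python3 -c "
from h import *
st()"
```

```text
t 4.4 tcp jig [ 26.19 108.97  81.95] F [ 1.36 -0.82  1.79] xax [ 1. -0. -0.] z [-0.  0. -1.] w 0.0015853066964873488
```

carry_out:
  targets:
    - [[-2, 0, 3], [0, 0, 0], 1]
    - [[-2, 0, 3], [0, 0, 0], 1]
    - [[-2, 0, 2], [0, 0, 0], 1]
    - [[-2, 0, 2], [0, 0, 0], 1]
    - [[0, 0, 2], [0, 0, 0], 1]
    - [[0, 0, 0], [0, 0, 0], 1]

```text
clock: 5.15
tcp_pos: [0.6019, 0.0269, 0.0706]
tool_rot: [[0.996, 0.095, 0.0], [0.095, -0.996, 0.0], [0.0, -0.0, -1.0]]
wrist_force: [-0.1, 0.1, 3.6]
width: 0.0
grip_force: 1.8
```

```bash
python3 -c "
from h import *
st()"
```

```text
t 5.15 tcp jig [ 18.84 108.96  70.61] F [-0.1   0.12  3.62] xax [ 1. -0.  0.] z [ 0.  0. -1.] w 0.00035758284728509734
```

carry_out:
  targets:
    - [[-6, 0, 1], [0, 0, 0], 1]
    - [[0, 0, 1], [0, 0, 0], 1]
    - [[0, 0, 1], [0, 0, 0], 1]
    - [[0, 0, 0], [0, 0, 0], 1]
    - [[0, 0, 0], [0, 0, 0], 1]

```text
clock: 5.78
tcp_pos: [0.5985, 0.0266, 0.0703]
tool_rot: [[0.995, 0.095, 0.007], [0.095, -0.995, 0.001], [0.007, -0.0, -1.0]]
wrist_force: [-0.3, -0.2, 14.2]
width: -0.001
grip_force: 7.1
```

```bash
python3 -c "
from h import *
st()"
```

```text
t 5.775 tcp jig [ 15.35 108.99  70.35] F [-0.34 -0.13 14.17] xax [ 1.   -0.    0.01] z [ 0.01  0.   -1.  ] w -0.0011713159541488522
```

carry_out:
  targets:
    - [[0, 0, -40], [0, 0, 0], 1]
    - [[0, 0, -40], [0, 0, 0], 1]
    - [[-12, 41, 0], [0, 0, 0], 1]
    - [[-12, 41, 0], [0, 0, 0], 1]
    - [[-12, 41, 0], [0, 0, 0], 1]
    - [[-12, 41, 0], [0, 0, 0], 1]
    - [[-9, 40, 0], [0, 0, 0], 1]
    - [[0, 0, 44], [0, 0, 0], 1]
    - [[0, 0, 44], [0, 0, 0], 1]
    - [[0, 0, 40], [0, 0, 0], 1]
    - [[0, 0, 0], [0, 0, 0], 1]

```text
clock: 7.15
tcp_pos: [0.5555, -0.1813, 0.0163]
tool_rot: [[0.995, 0.095, -0.008], [0.095, -0.995, 0.002], [-0.008, -0.003, -1.0]]
wrist_force: [-0.2, 0.1, 0.1]
width: -0.003
grip_force: 0.0
```

```bash
python3 -c "
from h import *
st()"
```

```text
t 7.15 tcp jig [-47.31 -93.81  16.27] F [-0.21  0.11  0.13] xax [ 1.   -0.   -0.01] z [-0.01  0.   -1.  ] w -0.002638715309184619
```

carry_out:
  targets:
    - [[5, 0, -1], [0, 0, 0], 1]
    - [[4, 0, 0], [0, 0, 0], 1]
    - [[3, 0, 0], [0, 0, 0], 1]
    - [[3, 0, 0], [0, 0, 0], 1]
    - [[3, 0, 0], [0, 0, 0], 1]
    - [[3, 0, 0], [0, 0, 0], 1]
    - [[3, 0, 0], [0, 0, 0], 1]
    - [[3, 0, 0], [0, 0, 0], 1]
    - [[2, 0, 0], [0, 0, 0], 1]
    - [[0, 0, 0], [0, 0, 0], 1]

```text
clock: 8.4
tcp_pos: [0.5877, -0.1792, 0.0202]
tool_rot: [[0.995, 0.095, 0.0], [0.095, -0.995, 0.0], [0.0, -0.0, -1.0]]
wrist_force: [-0.5, -0.9, 0.4]
width: -0.001
grip_force: 0.2
```

```bash
python3 -c "
from h import *
st()"
```

```text
t 8.4 tcp jig [-14.99 -94.8   20.23] F [-0.55 -0.82  0.44] xax [ 1. -0.  0.] z [ 0.  0. -1.] w -0.0013664062479506267
```

Nearly flush; I'll continue in small steps.

carry_out:
  targets:
    - [[1, 0, 0], [0, 0, 0], 1]
    - [[1, 0, 0], [0, 0, 0], 1]
    - [[1, 0, 0], [0, 0, 0], 1]
    - [[0, 0, 0], [0, 0, 0], 1]

```text
clock: 8.9
tcp_pos: [0.5878, -0.1792, 0.0201]
tool_rot: [[0.996, 0.094, -0.006], [0.094, -0.996, 0.001], [-0.006, -0.001, -1.0]]
wrist_force: [-5.5, 0.9, 4.0]
width: -0.001
grip_force: 2.9
```

```bash
python3 -c "
from h import *
st()
f=grab('top'); cv2.imwrite('pics/t2.png',cv2.resize(f['frame'][195:325,220:420],None,fx=4,fy=4,interpolation=2)[:,:,::-1])"
```

```text
t 8.9 tcp jig [-14.9  -94.79  20.1 ] F [-5.4   1.46  4.04] xax [ 1.   -0.   -0.01] z [-0.01  0.   -1.  ] w -0.0014682007605848469
```

View pics/t2.png

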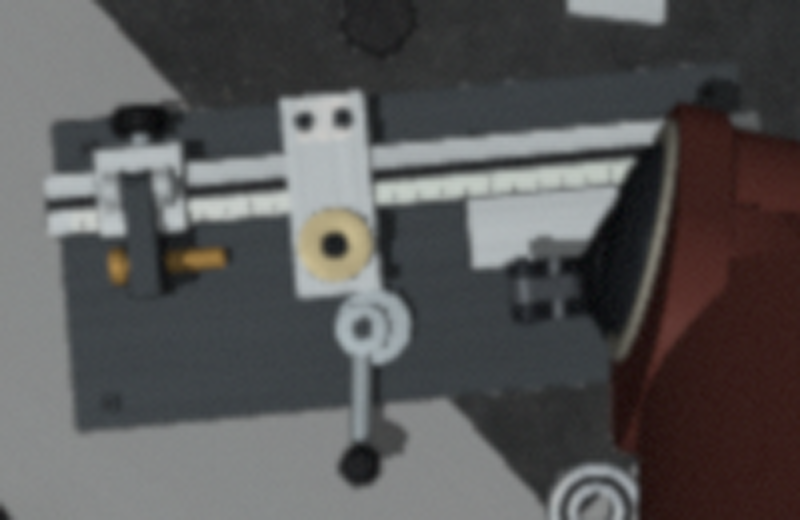

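The picture shows the flip stop down, with its screw at (200,260), and the bar flush along the fence with its +y end at (468,230). Next I'll move round to the bar's -y end.

carry_out:
  targets:
    - [[-10, 0, 0], [0, 0, 0], 1]
    - [[-8, 10, 0], [0, 0, 0], 1]
    - [[0, 35, 0], [0, 0, 0], 1]
    - [[0, 37, 0], [0, 0, 0], 1]
    - [[20, 0, 0], [0, 0, 0], 1]
    - [[19, 0, 0], [0, 0, 0], 1]
    - [[0, 0, 0], [0, 0, 0], 1]

```text
clock: 9.82
tcp_pos: [0.6207, -0.259, 0.0204]
tool_rot: [[0.995, 0.095, 0.003], [0.095, -0.995, -0.0], [0.003, 0.0, -1.0]]
wrist_force: [-0.9, -0.2, 0.3]
width: 0.003
grip_force: 0.0
```

```bash
python3 -c "
from h import *
st()"
```

```text
t 9.825 tcp jig [  10.16 -177.35   20.4 ] F [-0.9  -0.1   0.34] xax [ 1. -0.  0.] z [ 0. -0. -1.] w 0.0029608896627202025
```

carry_out:
  targets:
    - [[0, -6, 2], [0, 0, 0], 1]
    - [[0, -6, 0], [0, 0, 0], 1]
    - [[0, -8, 0], [0, 0, 0], 1]
    - [[0, -8, 0], [0, 0, 0], 1]
    - [[0, -8, 0], [0, 0, 0], 1]
    - [[0, -8, 0], [0, 0, 0], 1]
    - [[0, -8, 0], [0, 0, 0], 1]
    - [[0, -8, 0], [0, 0, 0], 1]
    - [[0, -8, 0], [0, 0, 0], 1]
    - [[0, -8, 0], [0, 0, 0], 1]
    - [[0, -8, 0], [0, 0, 0], 1]

```text
clock: 11.2
tcp_pos: [0.6111, -0.1745, 0.0183]
tool_rot: [[0.996, 0.095, 0.0], [0.095, -0.996, 0.0], [0.0, -0.0, -1.0]]
wrist_force: [-1.0, -1.9, 0.2]
width: -0.002
grip_force: 0.7
```

```bash
python3 -c "
from h import *
st()"
```

```text
t 11.2 tcp jig [  8.74 -92.4   18.32] F [-1.17 -1.84  0.16] xax [ 1. -0.  0.] z [ 0.  0. -1.] w -0.0017388520591221268
```

carry_out:
  targets:
    - [[0, -5, 0], [0, 0, 0], 1]
    - [[0, -5, 0], [0, 0, 0], 1]
    - [[0, -5, 0], [0, 0, 0], 1]
    - [[0, -5, 0], [0, 0, 0], 1]
    - [[0, -4, 0], [0, 0, 0], 1]
    - [[0, -2, 0], [0, 0, 0], 1]
    - [[0, 0, 0], [0, 0, 0], 1]

```text
clock: 12.08
tcp_pos: [0.6089, -0.1488, 0.0184]
tool_rot: [[0.995, 0.095, 0.0], [0.095, -0.995, 0.001], [0.0, -0.0, -1.0]]
wrist_force: [0.2, 0.8, -0.5]
width: -0.002
grip_force: 0.0
```

```bash
python3 - <<'E'
from h import *
st()
f=grab('top'); np.savez('top3.npz',**f); cv2.imwrite('pics/t3.png',cv2.resize(f['frame'][215:295,235:355],None,fx=6,fy=6,interpolation=2)[:,:,::-1])
E
```

```text
t 12.075 tcp jig [  8.95 -66.55  18.4 ] F [ 0.24  0.82 -0.48] xax [ 1. -0.  0.] z [ 0.  0. -1.] w -0.002101912354586282
```

View pics/t3.png

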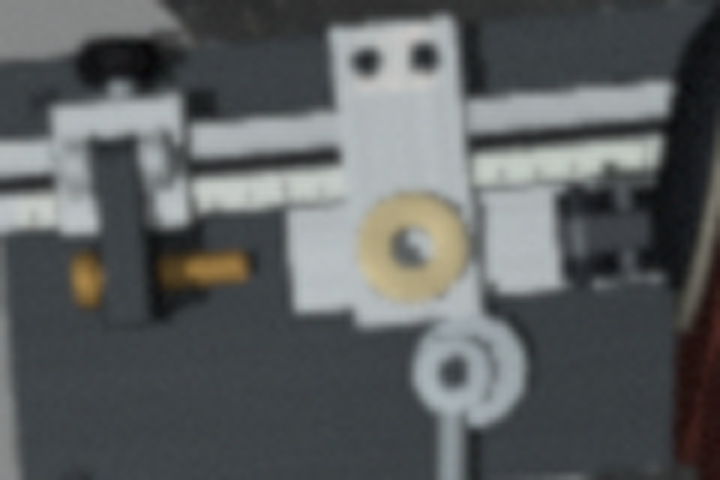

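The screw tip is at crop (250,265) and the bar end at x≈291, so the gap is about 11 mm. I'll creep in and average the force over several readings.

carry_out:
  targets:
    - [[0, -2, 0], [0, 0, 0], 1]
    - [[0, -2, 0], [0, 0, 0], 1]
    - [[0, -1, 0], [0, 0, 0], 1]
    - [[0, -1, 0], [0, 0, 0], 1]
    - [[0, -1, 0], [0, 0, 0], 1]
    - [[0, -1, 0], [0, 0, 0], 1]

```text
clock: 12.88
tcp_pos: [0.608, -0.1414, 0.0184]
tool_rot: [[0.996, 0.095, 0.0], [0.095, -0.996, -0.0], [0.0, 0.0, -1.0]]
wrist_force: [0.4, -1.9, 0.5]
width: 0.004
grip_force: 0.6
```

```bash
cat >> h.py <<'E'
def avg(n=5):
    F=[];Y=[]
    for i in range(n):
        s=bot.read_state(); F.append(s['wrist_force']@Rj); Y.append(jig(s['tcp_pos'])); bot.grab_frame('wrist')
    np.set_printoptions(precision=2,suppress=True)
    print('t',s['clock'],'F',np.mean(F,0),'Fy',np.array(F)[:,1],'tcp',np.mean(Y,0))
E
python3 -c "
from h import *
avg()"
```

```text
t 13.075 F [ 0.39 -1.18  0.7 ] Fy [-1.92 -1.35 -1.11 -0.49 -1.02] tcp [  8.79 -58.94  18.4 ]
```

carry_out:
  targets:
    - [[0, -1, 0], [0, 0, 0], 1]
    - [[0, -1, 0], [0, 0, 0], 1]
    - [[0, 0, 0], [0, 0, 0], 1]

```text
clock: 13.5
tcp_pos: [0.6077, -0.1392, 0.0183]
tool_rot: [[0.995, 0.095, -0.0], [0.095, -0.995, 0.0], [-0.0, -0.0, -1.0]]
wrist_force: [0.2, -1.5, 1.0]
width: 0.003
grip_force: 0.5
```

```bash
python3 -c "
from h import *
avg(3)"
```

```text
t 13.6 F [-0.41 -1.05  0.86] Fy [-1.51  0.27 -1.91] tcp [  8.74 -56.87  18.35]
```

carry_out:
  targets:
    - [[0, -0.5, 0], [0, 0, 0], 1]
    - [[0, -0.5, 0], [0, 0, 0], 1]

```text
clock: 13.9
tcp_pos: [0.6076, -0.1385, 0.0183]
tool_rot: [[0.996, 0.095, 0.0], [0.095, -0.996, -0.0], [0.0, 0.0, -1.0]]
wrist_force: [1.0, -1.4, 1.0]
width: 0.002
grip_force: 0.6
```

```bash
python3 -c "
from h import *
avg(3)"
```

```text
t 14.0 F [ 0.03 -1.19  0.59] Fy [-1.52 -1.34 -0.71] tcp [  8.71 -56.03  18.34]
```

carry_out:
  targets:
    - [[0, -0.5, 0], [0, 0, 0], 1]
    - [[0, -0.5, 0], [0, 0, 0], 1]

```text
clock: 14.3
tcp_pos: [0.6075, -0.1373, 0.0183]
tool_rot: [[0.995, 0.095, -0.0], [0.095, -0.995, 0.0], [-0.0, -0.0, -1.0]]
wrist_force: [-0.2, -2.0, 0.5]
width: 0.0
grip_force: 0.6
```

```bash
python3 -c "
from h import *
avg(3)"
```

```text
t 14.4 F [-0.22 -1.    0.81] Fy [-1.95 -0.43 -0.63] tcp [  8.71 -54.94  18.33]
```

carry_out:
  targets:
    - [[0, -0.5, 0], [0, 0, 0], 1]
    - [[0, 0, 0], [0, 0, 0], 1]

```text
clock: 14.7
tcp_pos: [0.6075, -0.1368, 0.0183]
tool_rot: [[0.995, 0.095, -0.0], [0.095, -0.995, 0.0], [-0.0, -0.0, -1.0]]
wrist_force: [-0.3, -0.3, 0.4]
width: -0.004
grip_force: 0.5
```

```bash
python3 -c "
from h import *
avg(3)"
```

```text
t 14.8 F [ 0.05 -1.02  0.49] Fy [-0.27 -1.   -1.79] tcp [  8.72 -54.46  18.33]
```

carry_out:
  targets:
    - [[0, -0.5, 0], [0, 0, 0], 1]
    - [[0, 0, 0], [0, 0, 0], 1]

```text
clock: 15.1
tcp_pos: [0.6074, -0.1363, 0.0183]
tool_rot: [[0.995, 0.095, -0.0], [0.095, -0.995, 0.0], [-0.0, -0.0, -1.0]]
wrist_force: [0.6, -1.5, 0.1]
width: -0.003
grip_force: 0.5
```

```bash
python3 -c "
from h import *
avg(3)"
```

```text
t 15.2 F [-0.11 -1.59  0.56] Fy [-1.52 -0.34 -2.91] tcp [  8.73 -53.97  18.32]
```

carry_out:
  targets:
    - [[0, -0.5, 0], [0, 0, 0], 1]
    - [[0, 0, 0], [0, 0, 0], 1]

```text
clock: 15.5
tcp_pos: [0.6074, -0.1358, 0.0183]
tool_rot: [[0.995, 0.095, 0.0], [0.095, -0.995, 0.0], [0.0, -0.0, -1.0]]
wrist_force: [0.5, -1.8, 0.3]
width: -0.0
grip_force: 0.5
```

```bash
python3 -c "
from h import *
avg(3)"
```

```text
t 15.6 F [-0.13 -1.34  0.34] Fy [-1.85 -0.62 -1.55] tcp [  8.74 -53.48  18.34]
```

carry_out:
  targets:
    - [[0, -0.5, 0], [0, 0, 0], 1]
    - [[0, 0, 0], [0, 0, 0], 1]

```text
clock: 15.9
tcp_pos: [0.6074, -0.1357, 0.0183]
tool_rot: [[0.996, 0.095, 0.0], [0.095, -0.996, -0.0], [0.0, 0.0, -1.0]]
wrist_force: [-0.3, -2.2, -0.0]
width: 0.004
grip_force: 0.9
```

```bash
python3 -c "
from h import *
avg(3)"
```

```text
t 16.0 F [-0.26 -2.39  0.3 ] Fy [-2.19 -2.18 -2.79] tcp [  8.74 -53.38  18.34]
```

Contact with the screw at TCP y = -53.4. I'll build up the force.

carry_out:
  targets:
    - [[0, -0.5, 0], [0, 0, 0], 1]
    - [[0, -0.4, 0], [0, 0, 0], 1]
    - [[0, 0, 0], [0, 0, 0], 1]

```text
clock: 16.42
tcp_pos: [0.6073, -0.1356, 0.0184]
tool_rot: [[0.996, 0.094, 0.0], [0.094, -0.996, -0.001], [0.0, 0.001, -1.0]]
wrist_force: [0.4, -4.5, 0.3]
width: 0.0
grip_force: 2.2
```

```bash
python3 -c "
from h import *
avg(6)"
```

```text
t 16.675 F [ 0.12 -4.73  0.01] Fy [-4.53 -4.22 -4.01 -5.39 -5.2  -5.  ] tcp [  8.64 -53.17  18.38]
```

carry_out:
  targets:
    - [[0, -0.4, 0], [0, 0, 0], 1]
    - [[0, -0.3, 0], [0, 0, 0], 1]
    - [[0, 0, 0], [0, 0, 0], 1]

```text
clock: 17.1
tcp_pos: [0.6072, -0.1354, 0.0184]
tool_rot: [[0.996, 0.094, 0.0], [0.094, -0.996, -0.002], [0.0, 0.002, -1.0]]
wrist_force: [0.2, -6.2, 0.3]
width: 0.002
grip_force: 3.0
```

```bash
python3 -c "
from h import *
avg(8)"
```

```text
t 17.45 F [-0.14 -5.92  0.12] Fy [-6.17 -5.34 -6.13 -5.57 -5.45 -5.96 -5.81 -6.89] tcp [  8.6  -53.1   18.44]
```

carry_out:
  targets:
    - [[0, -0.3, 0], [0, 0, 0], 1]
    - [[0, 0, 0], [0, 0, 0], 1]
    - [[0, 0, 0], [0, 0, 0], 1]
    - [[0, 0, 0], [0, 0, 0], 1]

```text
clock: 18.0
tcp_pos: [0.6072, -0.1354, 0.0185]
tool_rot: [[0.996, 0.094, 0.001], [0.094, -0.996, -0.002], [0.0, 0.002, -1.0]]
wrist_force: [0.9, -6.0, -0.5]
width: -0.001
grip_force: 3.1
```

```bash
python3 -c "
from h import *
avg(8)"
```

```text
t 18.35 F [ 0.16 -6.32 -0.04] Fy [-6.04 -6.47 -5.69 -6.4  -6.24 -6.56 -6.78 -6.37] tcp [  8.59 -53.08  18.47]
```

The bar presses on the screw with about 5 N net and has been held there well over 0.2 s. I'll back off and go to the +y side of the cam knob.

carry_out:
  targets:
    - [[0, 2, 0], [0, 0, 0], 1]
    - [[0, 6, 0], [0, 0, 0], 1]
    - [[0, 8, 0], [0, 0, 0], 1]
    - [[0, 0, -40], [0, 0, 0], 1]
    - [[0, 0, -40], [0, 0, 0], 1]
    - [[0, 0, -40], [0, 0, 0], 1]
    - [[-27, -48, 0], [0, 0, 0], 1]
    - [[-27, -48, 0], [0, 0, 0], 1]
    - [[-27, -48, 0], [0, 0, 0], 1]
    - [[0, 0, 45], [0, 0, 0], 1]
    - [[0, 0, 45], [0, 0, 0], 1]
    - [[0, 0, 0], [0, 0, 0], 1]

```text
clock: 19.9
tcp_pos: [0.5116, -0.013, 0.0459]
tool_rot: [[0.995, 0.096, -0.008], [0.096, -0.995, 0.001], [-0.008, -0.002, -1.0]]
wrist_force: [-1.8, -0.1, 0.2]
width: -0.002
grip_force: 0.0
```

```bash
python3 - <<'E'
from h import *
st()
f=grab('top'); cv2.imwrite('pics/t4.png',cv2.resize(f['frame'][205:325,230:390],None,fx=5,fy=5,interpolation=2)[:,:,::-1])
E
```

```text
t 19.9 tcp jig [-74.89  77.9   45.87] F [-1.82  0.06  0.22] xax [ 1.    0.   -0.01] z [-0.01  0.   -1.  ] w -0.0019241483409531686
```

View pics/t4.png

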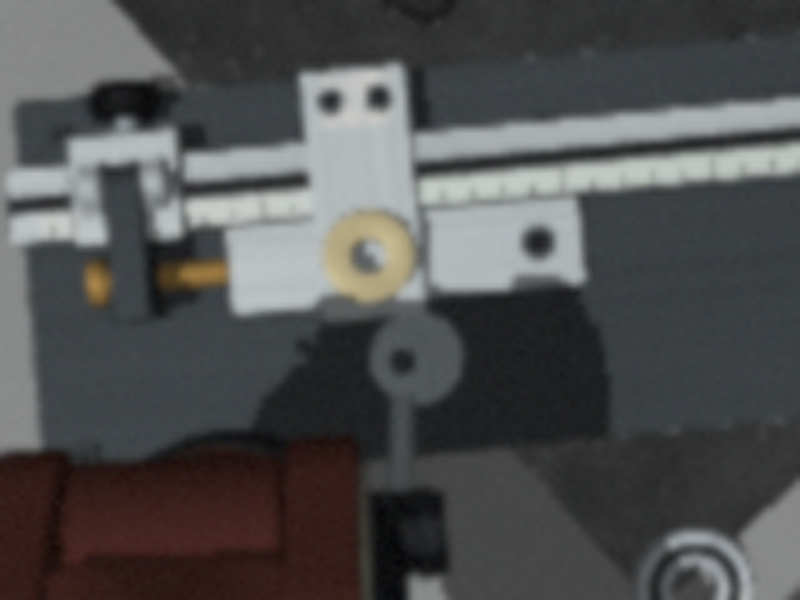

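The bar lies flush, with its end at the screw at crop (230,270). Phase A: push the knob towards -y.

carry_out:
  targets:
    - [[2, 10, 4], [0, 0, 0], 1]
    - [[0, 8, 0], [0, 0, 0], 1]
    - [[0, 6, 0], [0, 0, 0], 1]
    - [[0, 6, 0], [0, 0, 0], 1]
    - [[0, 6, 0], [0, 0, 0], 1]
    - [[0, 6, 0], [0, 0, 0], 1]
    - [[0, 6, 0], [0, 0, 0], 1]
    - [[0, 6, 0], [0, 0, 0], 1]
    - [[0, 6, 0], [0, 0, 0], 1]
    - [[0, 6, 0], [0, 0, 0], 1]
    - [[0, 4, 0], [0, 0, 0], 1]
    - [[0, 0, 0], [0, 0, 0], 1]

```text
clock: 21.45
tcp_pos: [0.5226, -0.0838, 0.0442]
tool_rot: [[0.996, 0.094, -0.001], [0.094, -0.996, -0.0], [-0.001, 0.0, -1.0]]
wrist_force: [-0.2, 1.0, -0.1]
width: 0.003
grip_force: 0.2
```

```bash
python3 -c "
from h import *
st()"
```

```text
t 21.45 tcp jig [-70.71   6.34  44.22] F [-0.1   1.06 -0.06] xax [ 1. -0. -0.] z [-0. -0. -1.] w 0.0029169505966081446
```

carry_out:
  targets:
    - [[0, -6, 0], [0, 0, 0], 1]
    - [[-18, 0, 0], [0, 0, 0], 1]
    - [[-17, 0, 0], [0, 0, 0], 1]
    - [[0, 18, 0], [0, 0, 0], 1]
    - [[0, 17, 0], [0, 0, 0], 1]
    - [[10, 0, 0], [0, 0, 0], 1]
    - [[8, 0, 0], [0, 0, 0], 1]
    - [[5, 0, 0], [0, 0, 0], 1]
    - [[5, 0, 0], [0, 0, 0], 1]
    - [[5, 0, 0], [0, 0, 0], 1]
    - [[5, 0, 0], [0, 0, 0], 1]
    - [[0, 0, 0], [0, 0, 0], 1]

```text
clock: 22.95
tcp_pos: [0.5268, -0.1131, 0.0438]
tool_rot: [[0.996, 0.093, -0.004], [0.093, -0.996, -0.001], [-0.005, 0.001, -1.0]]
wrist_force: [-3.4, -3.1, -0.4]
width: 0.004
grip_force: 2.3
```

```bash
python3 -c "
from h import *
st()"
```

```text
t 22.95 tcp jig [-69.29 -23.23  43.75] F [-3.73 -2.77 -0.36] xax [ 1. -0. -0.] z [-0. -0. -1.] w 0.0036770541635614707
```

carry_out:
  targets:
    - [[4, 0, 0], [0, 0, 0], 1]
    - [[4, 0, 0], [0, 0, 0], 1]
    - [[3, 0, 0], [0, 0, 0], 1]
    - [[3, 0, 0], [0, 0, 0], 1]
    - [[0, 0, 0], [0, 0, 0], 1]

```text
clock: 23.58
tcp_pos: [0.5384, -0.1135, 0.0435]
tool_rot: [[0.996, 0.092, -0.009], [0.091, -0.996, -0.003], [-0.009, 0.002, -1.0]]
wrist_force: [-6.5, -5.2, 1.6]
width: 0.001
grip_force: 3.8
```

```bash
python3 -c "
from h import *
st()"
```

```text
t 23.575 tcp jig [-57.78 -24.72  43.49] F [-7.01 -4.53  1.55] xax [ 1.   -0.   -0.01] z [-0.01 -0.   -1.  ] w 0.001010538119507847
```

carry_out:
  targets:
    - [[3, 0, 0], [0, 0, 0], 1]
    - [[3, 0, 0], [0, 0, 0], 1]
    - [[2, 0, 0], [0, 0, 0], 1]
    - [[2, 0, 0], [0, 0, 0], 1]
    - [[0, 0, 0], [0, 0, 0], 1]

```text
clock: 24.2
tcp_pos: [0.5389, -0.1138, 0.0431]
tool_rot: [[0.996, 0.089, -0.029], [0.089, -0.996, -0.003], [-0.029, 0.001, -1.0]]
wrist_force: [-20.8, -6.4, 13.6]
width: -0.002
grip_force: 10.9
```

```bash
python3 -c "
from h import *
st()"
```

```text
t 24.2 tcp jig [-57.37 -25.01  43.13] F [-21.33  -4.4   13.61] xax [ 1.   -0.01 -0.03] z [-0.03 -0.   -1.  ] w -0.002289721542931433
```

The force rose to 21 N without any motion, so the lever is probably at its end stop. I'll back off and check.

carry_out:
  targets:
    - [[-10, 0, 0], [0, 0, 0], 1]
    - [[-15, 0, 0], [0, 0, 0], 1]
    - [[-20, 0, 0], [0, 0, 0], 1]
    - [[0, 0, -40], [0, 0, 0], 1]
    - [[0, 0, -40], [0, 0, 0], 1]
    - [[0, 0, -40], [0, 0, 0], 1]
    - [[0, 40, 0], [0, 0, 0], 1]
    - [[0, 40, 0], [0, 0, 0], 1]
    - [[0, 40, 0], [0, 0, 0], 1]
    - [[0, 0, 0], [0, 0, 0], 1]

```text
clock: 25.45
tcp_pos: [0.5203, -0.2373, 0.1647]
tool_rot: [[0.996, 0.089, 0.004], [0.089, -0.996, -0.003], [0.003, 0.003, -1.0]]
wrist_force: [-1.1, -0.2, 0.8]
width: -0.002
grip_force: 0.0
```

```bash
python3 - <<'E'
from h import *
st()
f=grab('top'); cv2.imwrite('pics/t5.png',cv2.resize(f['frame'][205:325,230:390],None,fx=5,fy=5,interpolation=2)[:,:,::-1])
vv,uu=np.mgrid[200:320,230:400]; uv=np.c_[uu.ravel(),vv.ravel()]; Q=jig(deproj(f,uv))
m=(Q[:,2]>56)&(Q[:,2]<68)&(Q[:,0]<-18)&(Q[:,0]>-90)&(abs(Q[:,1])<60); print('knob',m.sum(),np.median(Q[m],0))
m=(Q[:,2]>27)&(Q[:,2]<37)&(Q[:,0]>-12)&(Q[:,0]<23)&(Q[:,1]>-60)&(Q[:,1]<100); B=Q[m]; print('bar',B.min(0),B.max(0))
m2=(Q[:,2]>52)&(Q[:,2]<57)&(Q[:,1]>80)&(Q[:,0]>20); print('carr',Q[m2].mean(0),np.percentile(Q[m2][:,1],[2,98]))
f0=dict(np.load('top0.npz'));Q=jig(deproj(f0,uv)); m2=(Q[:,2]>52)&(Q[:,2]<57)&(Q[:,1]>80)&(Q[:,0]>20); print('carr0',Q[m2].mean(0),np.percentile(Q[m2][:,1],[2,98]))
E
```

```text
t 25.45 tcp jig [ -87.7  -146.22  164.69] F [-1.11 -0.11  0.8 ] xax [ 1.   -0.01  0.  ] z [ 0. -0. -1.] w -0.0016577483326102155
knob 85 [-39.24 -28.72  62.71]
bar [-11.98 -39.89  27.02] [22.98 90.4  36.46]
carr [ 42.34 109.06  54.2 ] [ 92.63 127.37]
carr0 [ 42.98 107.    54.24] [ 92.25 127.43]
```

View pics/t5.png

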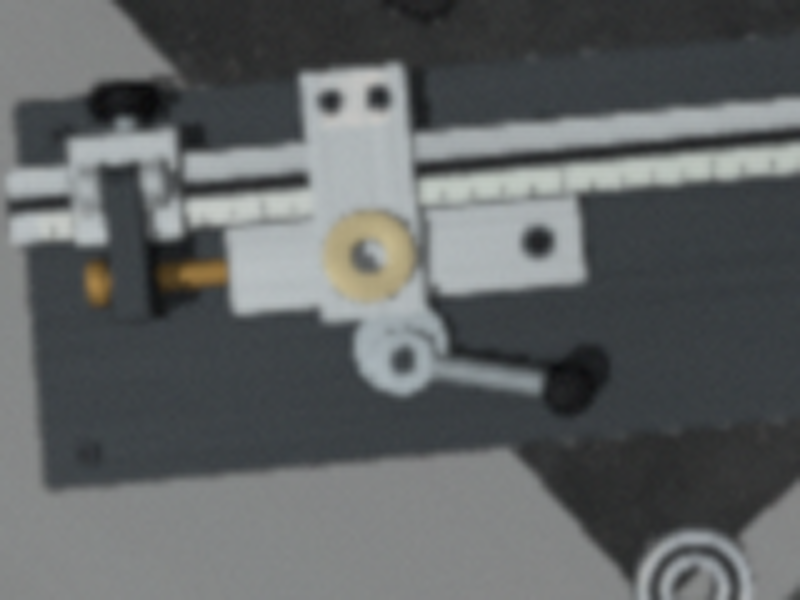

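The lever has swung to (567,388) with the pivot at (403,358), and the bar is flush and touching the screw at (230,270). Next I'll work out the lever angle more precisely.

```bash
python3 - <<'E'
from h import *
np.set_printoptions(precision=2,suppress=True)
f0=dict(np.load('top0.npz')); f1=grab('top'); f1=dict(f1)
pts=[]
for f,(cx,cy) in((f0,(310,311)),(f1,(343,283))):
    vv,uu=np.mgrid[cy-12:cy+13,cx-12:cx+13]; uv=np.c_[uu.ravel(),vv.ravel()]; Q=jig(deproj(f,uv))
    m=(Q[:,2]>55)&(Q[:,2]<70); ce=uv[m].mean(0); p=jig(plane(f,[ce],.0635))[0]; pts.append(p); print(m.sum(),ce,p)
a,b=pts; c=b[:2]-a[:2]; L=np.linalg.norm(c); D=2*np.arcsin(L/110); n=np.array([-c[1],c[0]])/L
ctr=(a[:2]+b[:2])/2+n*55*np.cos(D/2); print('turn',D,'centre',ctr)
for p in pts: d=p[:2]-np.array([-26,24]); print(np.linalg.norm(d),np.degrees(np.arctan2(d[1],d[0]))%360)
E
```

```text
91 [309.47 311.21] [-79.93  30.06  63.5 ]
85 [343.29 282.61] [-39.19 -28.87  63.5 ]
turn 1.418632392719951 centre [-25.23  24.32]
54.26855532638512 173.58389448465564
54.494360526566744 255.98875007648076
```

The lever turned 1.42–1.44 rad from its start, which is close to the limit. I'll push again to check that it is really at its end stop.

carry_out:
  targets:
    - [[0, -40, 0], [0, 0, 0], 1]
    - [[0, -40, 0], [0, 0, 0], 1]
    - [[0, -36, 0], [0, 0, 0], 1]
    - [[0, 0, 40], [0, 0, 0], 1]
    - [[0, 0, 40], [0, 0, 0], 1]
    - [[0, 0, 38], [0, 0, 0], 1]
    - [[10, 0, 0], [0, 0, 0], 1]
    - [[10, 0, 0], [0, 0, 0], 1]
    - [[5, 0, 0], [0, 0, 0], 1]
    - [[5, 0, 0], [0, 0, 0], 1]
    - [[3, 0, 0], [0, 0, 0], 1]
    - [[0, 0, 0], [0, 0, 0], 1]

```text
clock: 27.05
tcp_pos: [0.5385, -0.1151, 0.0464]
tool_rot: [[0.996, 0.094, -0.005], [0.094, -0.996, -0.0], [-0.005, -0.0, -1.0]]
wrist_force: [-4.6, -0.6, 3.6]
width: -0.002
grip_force: 2.5
```

```bash
python3 -c "
from h import *
avg(2)"
```

```text
t 27.1 F [-5.04  0.04  4.05] Fy [-0.19  0.28] tcp [-57.87 -26.34  46.36]
```

carry_out:
  targets:
    - [[3, 0, 0], [0, 0, 0], 1]
    - [[3, 0, 0], [0, 0, 0], 1]
    - [[2, 0, 0], [0, 0, 0], 1]
    - [[0, 0, 0], [0, 0, 0], 1]

```text
clock: 27.65
tcp_pos: [0.5389, -0.1154, 0.0455]
tool_rot: [[0.996, 0.092, -0.021], [0.092, -0.996, -0.0], [-0.021, -0.002, -1.0]]
wrist_force: [-15.6, -2.4, 12.1]
width: -0.002
grip_force: 7.9
```

```bash
python3 -c "
from h import *
avg(2)"
```

```text
t 27.7 F [-15.7   -0.55  11.97] Fy [-0.93 -0.17] tcp [-57.51 -26.65  45.55]
```

carry_out:
  targets:
    - [[3, 0, 0], [0, 0, 0], 1]
    - [[2, 0, 0], [0, 0, 0], 1]
    - [[0, 0, 0], [0, 0, 0], 1]

```text
clock: 28.12
tcp_pos: [0.539, -0.1156, 0.045]
tool_rot: [[0.995, 0.091, -0.032], [0.091, -0.996, -0.001], [-0.032, -0.002, -1.0]]
wrist_force: [-22.8, -1.6, 16.1]
width: 0.001
grip_force: 11.2
```

```bash
python3 -c "
from h import *
avg(2)"
```

```text
t 28.175 F [-22.61   0.3   16.01] Fy [0.57 0.03] tcp [-57.38 -26.85  45.03]
```

carry_out:
  targets:
    - [[-10, 0, 0], [0, 0, 0], 1]
    - [[-15, 0, 0], [0, 0, 0], 1]
    - [[-20, 0, 0], [0, 0, 0], 1]
    - [[0, 0, -40], [0, 0, 0], 1]
    - [[0, 0, -40], [0, 0, 0], 1]
    - [[0, 0, -40], [0, 0, 0], 1]
    - [[0, 40, 0], [0, 0, 0], 1]
    - [[0, 40, 0], [0, 0, 0], 1]
    - [[0, 40, 0], [0, 0, 0], 1]
    - [[0, 0, 0], [0, 0, 0], 1]

```text
clock: 29.48
tcp_pos: [0.5207, -0.2422, 0.1666]
tool_rot: [[0.996, 0.088, 0.003], [0.088, -0.996, -0.004], [0.002, 0.004, -1.0]]
wrist_force: [0.1, 0.3, 0.8]
width: -0.002
grip_force: 0.0
```

```bash
python3 - <<'E'
from h import *
st()
f=grab('top'); vv,uu=np.mgrid[271:296,331:356]; uv=np.c_[uu.ravel(),vv.ravel()]; Q=jig(deproj(f,uv))
m=(Q[:,2]>55)&(Q[:,2]<70); ce=uv[m].mean(0); print(ce,jig(plane(f,[ce],.0635)))
# lever rod direction
vv,uu=np.mgrid[260:300,300:360]; uv=np.c_[uu.ravel(),vv.ravel()]; Q=jig(deproj(f,uv)); m=(Q[:,2]>33)&(Q[:,2]<41)&(Q[:,1]<4)&(Q[:,1]>-22)&(Q[:,0]<-15)
v=cv2.fitLine(Q[m][:,:2].astype(np.float32),2,0,.01,.01).ravel(); print(m.sum(),v,np.degrees(np.arctan2(v[1],v[0])))
g=dict(np.load('top0.npz')); vv,uu=np.mgrid[275:318,300:325]; uv=np.c_[uu.ravel(),vv.ravel()]; Q=jig(deproj(g,uv)); m=(Q[:,2]>33)&(Q[:,2]<41)&(Q[:,0]<-45)&(Q[:,0]>-72)
v=cv2.fitLine(Q[m][:,:2].astype(np.float32),2,0,.01,.01).ravel(); print(m.sum(),v,np.degrees(np.arctan2(v[1],v[0])))
cv2.imwrite('pics/t6.png',cv2.resize(f['frame'][205:325,230:390],None,fx=5,fy=5,interpolation=2)[:,:,::-1])
E
```

```text
t 29.475 tcp jig [ -87.7  -151.14  166.59] F [0.18 0.33 0.84] xax [ 1.   -0.01  0.  ] z [ 0. -0. -1.] w -0.002285955623291734
[343.19 282.59] [[-39.14 -28.71  63.5 ]]
74 [  0.28   0.96 -34.2   -9.07] 73.86914
85 [  0.99  -0.14 -58.94  27.34] -8.010959
```

The knob didn't move under 22 N, so the lever is at its end stop, and the arm is clear of everything. Handing in.

```bash
python3 -c "
from bench import bot
print(bot.hand_in())"
```

```text
the job is handed in; nothing more can be done
None
```

I handed the job in after about 29.5 s on the robot's clock. The stop is down, the bar is flush and was seated on the screw with about 5 N. The cam lever is against what felt like its end stop (no movement under 22 N), though I measured only about 1.43 rad of turn from its start. The hand-in gave no verdict.

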